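# Refit the simmer burner's cap from the draining crate

### The arm

A 7-joint arm with a two-finger parallel gripper is mounted at the origin on the work surface. World frame = base frame: x ahead of the robot, y to its left, z up, the work surface at z = 0. Lengths are in mm, angles in rad, forces in N, time in s.
With the tool pointing down it reaches from about 400 to 875 mm from the base axis. Payload 4.4 kg.
Tool frame: the origin (TCP) lies midway between the tips of the shut fingers; the grasp point (between the pads) lies 19 mm behind it; z points along the fingers, y is the line along which they close (so a half turn about z gives the same grasp; the last joint's range is limited). The gripper opens to 85 mm and grips with 20 to 120 N. Pads are 22 mm wide; open, the fingers measure 114 mm over their backs; the gripper's body (76 mm by 85 mm) begins 54 mm behind the grasp point. The pads swing forward as they close: fully open they stand 13 mm farther back than shut.
Start: joints at [-1.358, 0.628, 0.038, 1.517, -0.027, 0.996, -0.02], TCP at [178.857, 624.922, 231.313] pointing down, gripper open.
Joint ranges: [-3.06, 3.06], [-0.37, 2.12], [-1.25, 1.32], [0.18, 2.47], [-1.1, 4.24], [0.23, 1.98], [-2.94, 2.94]. Speed limits (rad/s): [2.57, 2.57, 3.14, 3.14, 3.14, 3.14, 3.14].

### API

Orientations are given as [roll, pitch, yaw] about the fixed x, y, z axes, in that order (R = Rz(yaw) Ry(pitch) Rx(roll)).
In Python, from cell import ctrl gives the robot as it stands.
- The arm moves only by the shell command python3 -m crank 'ROWS' [OPENING]. ROWS is JSON, a list that holds one entry, the list of rows, each a list of 4 numbers: the shift along the tool's x, y, z normalised to -1 to 1, where 1 is 2.5 cm, then the turn about the tool's z normalised to -1 to 1, where 1 is 0.08 rad. In form: [[[dx, dy, dz, turn], ...]]. A call has 1 to 12 rows; each row shifts and turns the commanded pose from where the row before left it, along the tool's axes as they then stand; what a row does not reach is not made up. A row lasts 1/12 s, in which the tool goes at most 41.7 mm and 7.16 degrees, less where a joint would pass 70% of its speed; a pose out of reach is approached as far as the arm can. A call with a number of a shift or a turn outside -1 to 1 is refused whole. A call with a gripper value outside its range is refused whole. OPENING is the closure, from -1 (fully open) to 1 (shut), set as the call begins (- or left out, the last holds). The fingers move at their own pace and stop on an object; the grip force is fixed at half the most. Time passes only in rows, so rows that do not move let the fingers close. It gives the time, the measured TCP pose, the force, the opening and the grip force at its end, in the units of the state.
- ctrl.read_state(): the state, without advancing time (a new reading comes with each control period).
- ctrl.get_image(name): name is "scene" or "top" or "wrist"; returns a dict with "img" (480x640x3 uint8, red, green, blue), "intrinsics" (3x3 intrinsics, pixels), "extrinsics" (4x4, takes a point from camera to world coordinates). Camera axes: x right, y up, looking along -z (the intrinsics and any distortion apply to the point x, -y, -z); pixel columns grow to the right and rows downward; lengths in mm; the calibration is good to about 2 mm. A picture is of the moment at which its call begins. There is no depth.
- ctrl.finish_job(): hands the job in; it is judged then, once.
Trained networks look in the newest picture that a camera, given by its name, has taken for a name from the list of things; names that differ only in an ending like _2 or _b are one class to them, and where a whole thing is asked for, a point or a joint stands for the part that bears it (a point fixed in the world has none). Each returns a list of dicts, best first, with "confidence" (0 to 1); they miss things now and then, are a little off and sometimes report something else, mostly with a low value. They report only what shows in the picture. A call takes as long as a camera call. They do not tell look-alikes from the thing itself.
- ctrl.find_in(camera, target): "position" ([row, column] in pixels, amid what is visible of it).
- ctrl.trace(camera, target): "mask" (480x640 bool, what is visible of it) and "position" ([row, column] in pixels, amid what is visible of it).
- ctrl.place_of(camera, target): "position" ([row, column] in pixels: a listed point, or the origin of a listed thing).
The state is a dict: "clock": time; "qpos": joint angles; "qd": joint speeds; "tau": joint torques, N m; "eef_pos": TCP position; "tool_rot": TCP orientation; "force": force on the tool from outside, world axes, zero at the start; "torque": the same for the moment, N m; "width": finger opening in mm; "gripper_force": force on a finger pad.
Only numpy, scipy, OpenCV 4.12 (cv2) and the standard library are available. Lean on these libraries where they do the work, as an engineer would, in place of code of your own. Each camera call takes 0.05 s, during which the arm holds its last target. There are 200 camera calls.

### The job

The gas hob has been washed: take the smallest black burner cap out of the draining crate and leave the other parts in there as they are. It drains on its edge, so lay it down flat on the worktop, enamel side up, let go and take it afresh by its rim, then put it back on the small front burner so that it drops into place and sits flat. Don't drop it at any point, the enamel chips.

Things in the scene. Friction and masses are not known exactly. Their poses are not given: they have to be found in the camera images.
- small_cap: Loose, 90 g: black enamelled disc, 56 mm across, 8 mm thick; on its bare-metal underside a round boss 26 mm across, 4 mm proud (12 mm thick in all). Stands on edge in a crate slot, top 63 mm up. Origin: centre of the 8 mm plate; +x out of the enamel face (on edge it points away from the robot, along the crate's x). Laid right way up it rests on the boss, origin 8 mm up.
- large_cap: The big burner's cap, loose bystander: same black shape, 96 mm across, 12 mm thick in all, on edge in another slot, top 104 mm above the worktop. Origin: centre of its plate; +x out of its enamel face.
- wood_lid: Pale wooden lid of a storage jar with a white ring under it, loose bystander, 90 mm across, 12 mm thick in all, on edge in another slot, top 98 mm above the worktop. Origin: centre of the wood; +x out of the wooden face.
- big_crown: The big burner's alloy crown, loose bystander: slotted silver ring 80 mm across, 56 mm inside, 20 mm high, lying flat in the far end of the crate (about the crate's x = +90 mm). Origin: centre of its underside, z up.
- control_knob: Black control knob off the hob, loose bystander, 41 mm across, 24 mm high, lying flat in the far end of the crate beside the crown. Origin: centre of its underside, z up.
- crate: Draining crate, fixed: white tub 300 mm (its x) by 170 mm (its y), walls 4 mm thick, 60 mm high; steel wire floor 9 mm above the worktop. Three slots for things on edge at its y = 0, x = -100, -50, 0 mm, each between two steel wire hoops 48 mm wide (y) standing 10 mm before and behind, tops 34 mm above the worktop: grip above them. Origin: centre of its underside, z up, x away from the robot.
- hob: Gas hob, fixed: steel tray 510 mm (its x) by 580 mm (y), top 8 mm above the worktop. Origin: its centre at worktop level; x away from the robot, y to its left, z up. Knobs 24 mm high along its right edge (y = -245 mm), one missing. Right half: small front burner with crown but no cap, big bare burner 250 mm behind. Left half from y = +45 mm: black pan support, 57 mm high, over two capped burners.
- burner_seat (a point): Centre of the top of the small front burner's crown, 30 mm above the worktop, at the hob's x = -125, y = -85 mm; z up. The crown: slotted silver ring, 46 mm across, 22 mm high over the tray, with a 31 mm opening 14 mm deep. The cap's boss drops in (2.5 mm play all round) and its plate rests flat on the crown, cap origin 4 mm above this point; boss on the crown's rim = 4 mm too high or tilted.
There are look-alikes about, which are no part of the job. Leave any red or white look-alike of the small_cap alone.

How it is judged:
By the outcome, as a careful person would: the job done as asked, in the order asked, and still so for the second after the job is handed in, with the robot touching nothing.
It also fails if it takes over 62 s, if anything falls off the work surface, if the arm or the gripper's body presses on something with over 40 N, if the wrist force passes 120 N, or if a joint passes its speed limit or range.

## Working session

There is one attempt and no reset: what is moved stays moved. The work goes in short steps, Python scripts to look and compute and a shell command to move; the robot and the scene stay as the last step left them, time stands still between calls to the robot, and variables do not carry over. Pictures are saved under pics/ and viewed, at most 10 in all, crops included, and the job is handed in when it is done.

```bash
ls; mkdir -p pics; cat > h.py <<'E'
import numpy as np, cv2
from cell import ctrl
from scipy.spatial.transform import Rotation as R
def ray(d,p):
    K=np.array(d["intrinsics"]);E=np.array(d["extrinsics"])
    r,c=p; v=np.linalg.inv(K)@[c,r,1]; v=np.array([v[0],-v[1],-v[2]])
    v=E[:3,:3]@v; return E[:3,3],v/np.linalg.norm(v)
def atz(d,p,z):
    o,v=ray(d,p); return o+v*(z-o[2])/v[2]
def tri(rs):
    A=sum(np.eye(3)-np.outer(v,v) for o,v in rs); b=sum((np.eye(3)-np.outer(v,v))@o for o,v in rs)
    x=np.linalg.solve(A,b); return x,[np.linalg.norm(np.cross(x-o,v)) for o,v in rs]
def proj(d,P):
    K=np.array(d["intrinsics"]);E=np.array(d["extrinsics"])
    q=E[:3,:3].T@(np.array(P)-E[:3,3]); u=K@[q[0],-q[1],-q[2]]; return u[1]/u[2],u[0]/u[2]
def save(d,n): cv2.imwrite("pics/"+n,cv2.cvtColor(d["img"],cv2.COLOR_RGB2BGR))
E
python3 - <<'E'
from h import *
s=ctrl.read_state(); print({k:np.round(s[k],3) for k in("clock","eef_pos","tool_rot","width")})
D={}
for n in("scene","top","wrist"):
    d=ctrl.get_image(n);D[n]=d;save(d,n+"0.png"); print(n,np.round(d["extrinsics"],2).tolist(), np.round(d["intrinsics"],1).tolist())
    for t in("small_cap","burner_seat","crate","large_cap","hob"):
        print(n,t,[(np.round(r["position"]).tolist(),round(r["confidence"],2)) for r in ctrl.place_of(n,t)])
im=np.hstack([D["scene"]["img"],D["top"]["img"]])
E
```

```text
pics
{'clock': np.float64(0.0), 'eef_pos': array([178.667, 624.317, 230.384]), 'tool_rot': array([-3.14 ,  0.   ,  2.863]), 'width': np.float64(85.555)}
scene [[0.73, -0.43, 0.53, 1147.14], [0.68, 0.48, -0.56, -626.14], [-0.02, 0.77, 0.64, 766.85], [0.0, 0.0, 0.0, 1.0]] [[530.1, 0.0, 320.8], [0.0, 530.1, 234.0], [0.0, 0.0, 1.0]]
scene small_cap [([294.0, 164.0], 0.91), ([340.0, 243.0], 0.81), ([335.0, 352.0], 0.76), ([390.0, 150.0], 0.59), ([195.0, 447.0], 0.44)]
scene burner_seat [([180.0, 386.0], 0.97)]
scene crate [([353.0, 243.0], 0.58)]
scene large_cap []
scene hob [([192.0, 446.0], 0.77)]
top [[-0.01, 0.98, -0.17, 403.46], [-1.0, -0.01, 0.0, -28.69], [0.0, 0.17, 0.98, 1040.29], [0.0, 0.0, 0.0, 1.0]] [[452.9, 0.0, 319.6], [0.0, 452.9, 233.9], [0.0, 0.0, 1.0]]
top small_cap [([161.0, 360.0], 0.82), ([236.0, 500.0], 0.77), ([312.0, 443.0], 0.71), ([207.0, 434.0], 0.57)]
top burner_seat [([266.0, 184.0], 0.58), ([217.0, 431.0], 0.29)]
top crate [([214.0, 432.0], 0.95)]
top large_cap [([233.0, 436.0], 0.87)]
top hob [([216.0, 150.0], 0.75)]
wrist [[0.28, -0.92, -0.27, 109.41], [0.96, 0.26, 0.08, 644.92], [0.0, -0.28, 0.96, 374.23], [0.0, 0.0, 0.0, 1.0]] [[395.0, 0.0, 321.2], [0.0, 395.0, 244.6], [0.0, 0.0, 1.0]]
wrist small_cap []
wrist burner_seat []
wrist crate []
wrist large_cap []
wrist hob []
```

View pics/scene0.png

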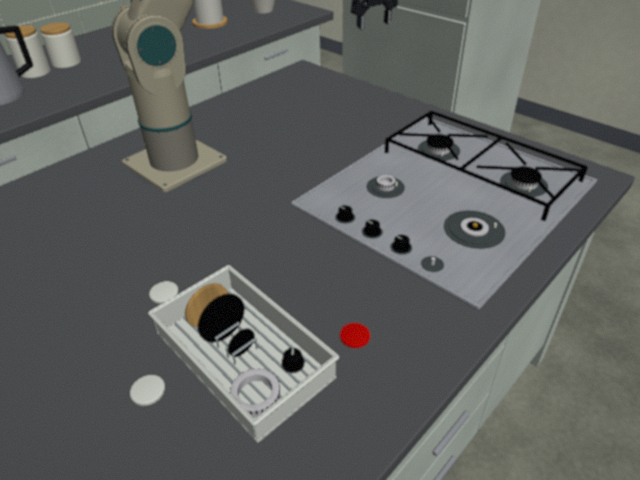

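View pics/top0.png

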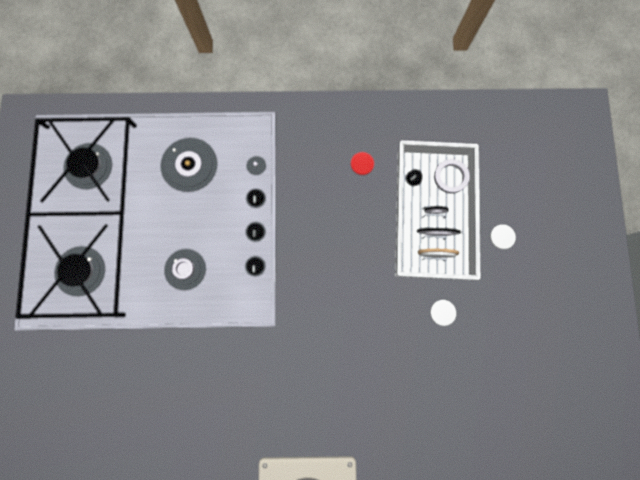

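The scene picture shows the crate with the wood lid (~300,205), the large black cap (~318,222), the small black cap (340,243), the knob and the crown. White discs are at (293,163) and (390,148), and a red one is at (335,355). The top picture has the same layout, with the small black cap at (209,435) and the bare front crown at (268,183). 

Candidates in the scene view are white (293,163), white (390,148), red (335,355) and black (340,243). Only the last is black, on edge in the crate and the smallest there, so I'll confirm it in a crop.

```bash
python3 - <<'E'
from h import *
T=ctrl.get_image("top");S=ctrl.get_image("scene")
def best(cam,t,near):
    r=[np.array(x["position"],float) for x in ctrl.place_of(cam,t)]
    r=[p for p in r if np.linalg.norm(p-near)<25]; return r[0] if r else None
for t,nt,ns in(("small_cap",(207,434),(340,243)),("burner_seat",(266,184),(180,386)),("crate",(214,432),(353,243)),("large_cap",(233,436),(318,222)),("hob",(216,150),(192,446)),("wood_lid",(250,438),(300,205)),("control_knob",(178,413),(360,292)),("big_crown",(177,452),(385,255))):
    a=best("top",t,nt);b=best("scene",t,ns)
    if a is None or b is None: print(t,a,b);continue
    x,e=tri([ray(T,a),ray(S,b)]);print(t,a,b,np.round(x,1),np.round(e,1))
# crate edges via bright mask in top
im=T["img"]; 
def crop(im,r0,r1,c0,c1,f): return cv2.resize(im[r0:r1,c0:c1],None,fx=f,fy=f,interpolation=cv2.INTER_CUBIC)
a=crop(im,130,290,390,490,3.0); b=crop(S["img"],260,440,145,345,2.4)
h=max(a.shape[0],b.shape[0]); c=np.zeros((h,a.shape[1]+b.shape[1],3),np.uint8);c[:a.shape[0],:a.shape[1]]=a;c[:b.shape[0],a.shape[1]:]=b
cv2.imwrite("pics/crop1.png",c[:,:,::-1]);print(c.shape)
E
```

```text
small_cap [205.1 435.8] [339.1 240.6] [ 639.5 -296.7   46.8] [3.6 3.6]
burner_seat [265.5 182.9] [180.4 385. ] [511.5 273.7  29.9] [2.1 2.1]
crate [215.3 429.2] [353.1 242.5] [ 628.3 -292.6   -5.7] [2.2 2.2]
large_cap [231.5 436.4] [320.9 221.2] [ 580.2 -293.8   45.4] [2.1 2.1]
hob [214.9 152.9] [191.9 448. ] [636.6 359.1   6.8] [2.5 2.5]
wood_lid [249.6 436.6] [305.4 205.7] [ 537.4 -291.5   53.1] [3.9 3.9]
control_knob [177.3 414.1] [359.8 292.5] [ 716.6 -254.7   15.9] [0. 0.]
big_crown [176.4 454.2] [398.2 257.1] [ 722.  -347.6   10.1] [4.2 4.2]
(480, 780, 3)
```

View pics/crop1.png

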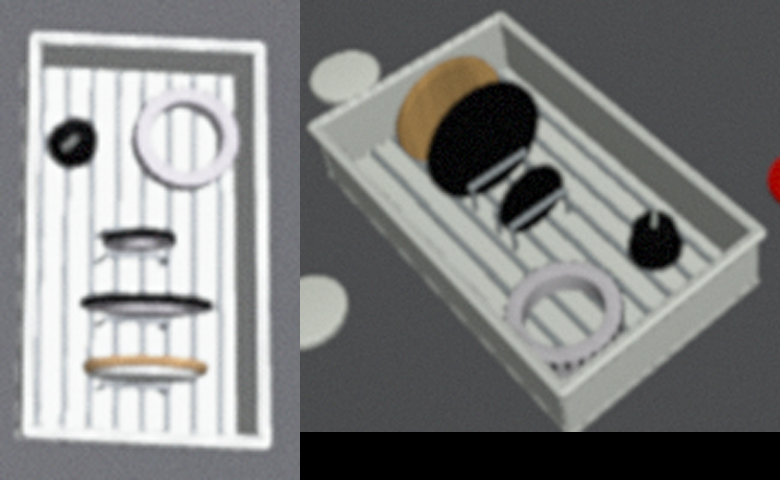

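The crop confirms it: the smallest black disc, standing on edge at top (208,435), enamel facing +x. The hand can't tilt, so my plan is:
1. Grip it across its thickness.
2. Stand it on the worktop.
3. Open the fingers a little at a time, so it leans and is lowered between them onto its boss.
4. Take it again by the rim.

First I'll turn the tool y axis onto world x and travel to the crate.

```bash
python3 -m crank '[[[0,0,0,1],[0,0,0,1],[0,0,0,1],[0,0,0,1],[0,0,0,1],[0,0,0,1],[0,0,0,1],[0,0,0,1]]]' 0.4
python3 -m crank '[[[0,0,0,1],[0,0,0,1],[0,0,0,1],[0,0,0,1],[0,0,0,1],[0,0,0,1],[0,0,0,1],[0,0,0,1],[0,0,0,0.15],[0,0,0,0]]]'
```

```text
clock: 2.47
eef_pos: [178.8, 625.0, 231.3]
tool_rot: [-3.142, -0.0, 2.219]
force: [0.3, 0.3, 0.5]
width: 25.8
gripper_force: 0.0
clock: 3.3
eef_pos: [178.7, 625.0, 231.2]
tool_rot: [3.141, 0.0, 1.572]
force: [-0.2, -1.0, 0.7]
width: 25.7
gripper_force: 0.0
```

```bash
python3 -m crank '[[[-1,0.5,0,0],[-1,0.5,0,0],[-1,0.5,0,0],[-1,0.5,0,0],[-1,0.5,0,0],[-1,0.5,0,0],[-1,0.5,0,0],[-1,0.5,0,0],[-1,0.5,0,0],[-1,0.5,0,0],[-1,0.5,0,0],[-1,0.5,0,0]]]' | sed -n 1,3p
python3 -m crank '[[[-1,0.5,0,0],[-1,0.5,0,0],[-1,0.5,0,0],[-1,0.5,0,0],[-1,0.5,0,0],[-1,0.5,0,0],[-1,0.5,0,0],[-1,0.5,0,0],[-1,0.5,0,0],[-1,0.5,0,0],[-1,0.5,0,0],[-1,0.5,0,0]]]' | sed -n 1,3p
python3 -m crank '[[[-1,0.5,0,0],[-1,0.5,0,0],[-1,0.5,0,0],[-1,0.5,0,0],[-1,0.5,0,0],[-1,0.5,0,0],[-1,0.5,0,0],[-1,0.5,0,0],[-1,0.5,0,0],[-1,0.5,0,0],[-1,0.5,0,0],[-0.4,0.2,0,0]]]' | sed -n 1,3p
python3 -m crank '[[[0,0,0,0],[0,0,0,0]]]' | sed -n 1,3p
python3 - <<'E'
from h import *
d=ctrl.get_image("wrist");save(d,"w1.png")
import pickle
pickle.dump(d,open("w1.pkl","wb"))
for t in("small_cap","large_cap","wood_lid","crate"):
    for r in ctrl.place_of("wrist",t)[:2]: print(t,np.round(r["position"],1),round(r["confidence"],2),np.round(atz(d,r["position"],{"crate":0}.get(t,{"small_cap":37,"large_cap":57,"wood_lid":54}.get(t,0))),1))
E
```

```text
clock: 4.3
eef_pos: [329.4, 323.8, 231.6]
tool_rot: [3.141, -0.001, 1.573]
clock: 5.3
eef_pos: [479.5, 23.6, 231.6]
tool_rot: [3.141, -0.0, 1.573]
clock: 6.3
eef_pos: [621.9, -264.9, 231.3]
tool_rot: [3.141, 0.003, 1.57]
clock: 6.47
eef_pos: [620.9, -260.4, 230.8]
tool_rot: [-3.141, -0.001, 1.571]
small_cap [253.8 337.7] 0.95 [ 635.7 -296.2   37. ]
small_cap [387.7 282.2] 0.89 [ 582.1 -436.2   37. ]
large_cap [258.1 277.3] 0.91 [ 583.9 -293.6   57. ]
large_cap [258.5 338.6] 0.56 [ 635.7 -293.9   57. ]
wood_lid [254.3 223.1] 0.81 [ 537.5 -291.2   54. ]
crate [244.7 333.1] 0.81 [ 632.7 -298.6    0. ]
```

View pics/w1.png

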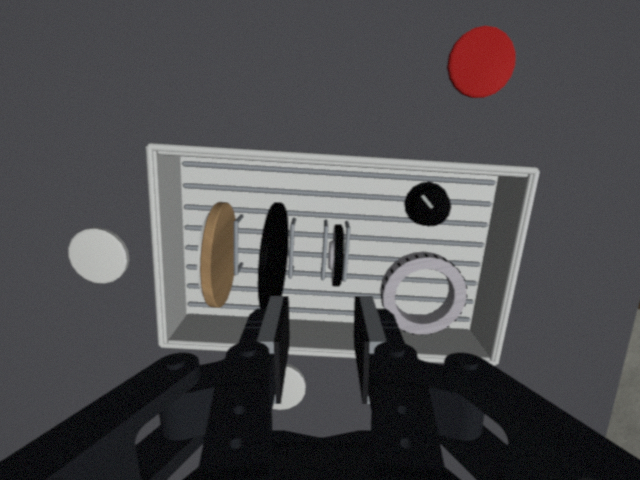

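The wrist view shows the small cap edge-on at (255,338) between its hoops, with the boss on the left (robot) side. The wood lid is at col 217, the large cap at col 275, and the crate is turned slightly.

```bash
python3 - <<'E'
from h import *
import pickle
d=pickle.load(open("w1.pkl","rb"))
C=np.array([atz(d,p,60) for p in((148,149),(171,537),(345,160),(361,495))]);print(np.round(C,1))
# mask of cap in the wrist: principal axis
dd=ctrl.get_image("wrist")
for t,z in(("small_cap",60),("large_cap",100)):
    r=[x for x in ctrl.trace("wrist",t) if abs(x["position"][0]-255)<25][0]; m=r["mask"]
    ys,xs=np.nonzero(m);print(t,m.sum(),r["position"],ys.min(),ys.max(),xs.min(),xs.max())
    for q in range(ys.min()+4,ys.max()-3,max(1,(ys.max()-ys.min())//8)):
        x=xs[ys==q];print(q,x.min(),x.max(),np.round(atz(dd,(q,x.min()),z),1)[:2],np.round(atz(dd,(q,x.max()),z),1)[:2])
T=ctrl.get_image("top");S=ctrl.get_image("scene")
P=[(n,x["position"]) for n in("top","scene") for x in ctrl.place_of(n,"small_cap") if np.linalg.norm(np.array(x["position"])-dict(top=(207,434),scene=(340,243))[n])<15]
print(P)
W=[x["position"] for x in ctrl.place_of("wrist","small_cap")][0]
rs=[ray({"top":T,"scene":S}[n],p) for n,p in P]+[ray(dd,W)];print(tri(rs)); print(tri([rs[0],rs[-1]]),tri(rs[-2:]))
E
```

```text
[[ 487.9 -202.9   60. ]
 [ 790.4 -220.6   60. ]
 [ 476.6 -374.5   60. ]
 [ 778.6 -391.    60. ]]
small_cap 2673 [255.1, 100.1] 228 284 69 128
232 81 110 [ 424.1 -268.6] [ 447.9 -268.6]
239 73 120 [ 416.5 -274.6] [ 455.3 -274.5]
246 70 125 [ 412.9 -280.6] [ 458.6 -280.6]
253 69 128 [ 411.  -286.7] [ 460.3 -286.7]
260 70 128 [ 410.7 -292.9] [ 459.4 -292.8]
267 72 127 [ 411.3 -299.1] [ 457.7 -299.1]
274 77 124 [ 414.4 -305.4] [ 454.3 -305.4]
large_cap 2421 [256.3, 274.9] 204 307 257 288
208 270 284 [ 585.4 -240.5] [ 595.3 -240.5]
220 266 287 [ 582.2 -249.1] [ 597.2 -249.1]
232 262 288 [ 579. -258.] [ 597.7 -257.9]
244 260 287 [ 577.2 -266.9] [ 596.8 -266.9]
256 260 286 [ 576.8 -276.1] [ 595.8 -276. ]
268 258 285 [ 575.  -285.4] [ 594.9 -285.4]
280 257 284 [ 573.8 -294.9] [ 593.9 -294.8]
292 257 282 [ 573.4 -304.5] [ 592.1 -304.5]
[('scene', [341.2, 241.5])]
(array([ 635.42355995, -296.89793883,   37.24775413]), [np.float64(0.4123153790858964), np.float64(0.4123153790859021)])
(array([ 635.42355995, -296.89793883,   37.24775413]), [np.float64(0.4123153790858964), np.float64(0.4123153790859021)]) (array([ 635.42355995, -296.89793883,   37.24775413]), [np.float64(0.4123153790858964), np.float64(0.4123153790859021)])
```

```bash
python3 -m crank '[[[0,0,0,0.72],[-0.72,0.29,0,0],[-0.72,0.29,0,0],[0,0,0.8,0],[0,0,0.8,0],[0,0,0.8,0],[0,0,0.8,0],[0,0,0.8,0],[0,0,0.8,0],[0,0,0.4,0],[0,0,0,0],[0,0,0,0]]]'
python3 - <<'E'
from h import *
d=ctrl.get_image("wrist");save(d,"w2.png")
s=ctrl.read_state();print(np.round(s["eef_pos"],1))
for r in ctrl.place_of("wrist","small_cap")[:3]: print(np.round(r["position"],1),round(r["confidence"],2),np.round(atz(d,r["position"],36),1))
E
```

```text
clock: 8.12
eef_pos: [633.7, -297.0, 101.3]
tool_rot: [-3.141, 0.0, 1.513]
force: [-0.3, -0.2, 0.8]
width: 25.4
gripper_force: 0.0
[ 634.4 -297.4  102.3]
[263.9 323. ] 0.63 [ 634.8 -297.6   36. ]
```

View pics/w2.png

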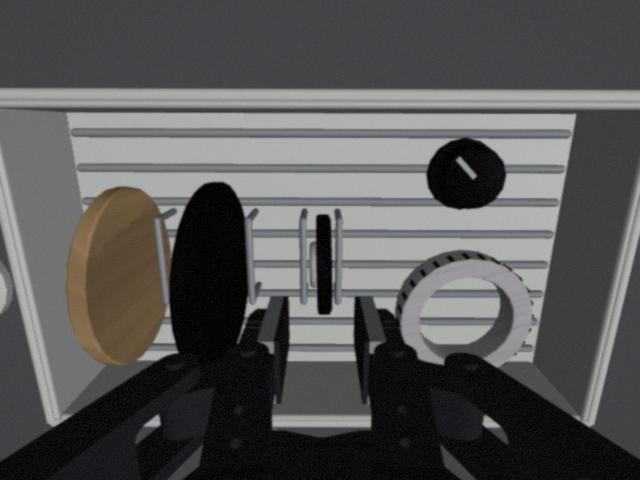

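The small cap at (264,323) is lined up between the fingers and parallel to the pads. Descending to 40 mm and gripping.

```bash
python3 -m crank '[[[0,0,0.6,0],[0,0,0.6,0],[0,0,0.6,0],[0,0,0.65,0],[0,0,0,0],[0,0,0,0]]]'
python3 -m crank '[[[0,0,0,0],[0,0,0,0],[0,0,0,0],[0,0,0,0],[0,0,0,0],[0,0,0,0],[0,0,0,0]]]' 1
```

```text
clock: 8.72
eef_pos: [632.9, -296.4, 38.8]
tool_rot: [-3.139, -0.001, 1.513]
force: [0.6, 0.7, 0.7]
width: 25.6
gripper_force: 0.0
clock: 9.3
eef_pos: [634.2, -297.1, 40.7]
tool_rot: [3.14, 0.0, 1.513]
force: [0.1, 0.1, 2.9]
width: 9.9
gripper_force: 60.2
```

```bash
python3 -m crank '[[[0,0,-0.3,0],[0,0,-0.7,0],[0,0,-0.8,0],[0,0,-0.8,0],[0,0,-0.8,0],[0,0,-0.8,0],[0,0,-0.7,0],[0,0,-0.3,0],[0,0,0,0]]]'
python3 -m crank '[[[0.4,-0.3,0,0],[0.8,-0.6,0,0],[0.9,-0.6,0,0],[0.9,-0.6,0,0],[0.9,-0.6,0,0],[0.9,-0.6,0,0],[0.9,-0.6,0,0],[0.9,-0.6,0,0],[0.9,-0.6,0,0],[0.5,-0.4,0,0],[0.3,-0.2,0,0],[0,0,0,0]]]'
python3 - <<'E'
from h import *
S=ctrl.get_image("scene");W=ctrl.get_image("wrist");T=ctrl.get_image("top")
s=ctrl.read_state();print(np.round(s["eef_pos"],1))
c={}
for n,d in(("scene",S),("wrist",W),("top",T)):
    print(n,np.round(proj(d,s["eef_pos"]-[0,0,6])),[(np.round(r["position"],1),round(r["confidence"],2)) for r in ctrl.place_of(n,"small_cap")])
r,cc=map(int,proj(S,s["eef_pos"]));a=S["img"][max(0,r-60):r+60,max(0,cc-65):cc+65]
a=cv2.resize(a,(390,360));b=cv2.resize(W["img"][180:420,190:450],(390,360))
cv2.imwrite("pics/c2.png",np.hstack([a,b])[:,:,::-1])
E
```

```text
clock: 10.05
eef_pos: [634.7, -297.5, 172.4]
tool_rot: [3.138, 0.001, 1.513]
force: [-0.3, -0.4, -0.7]
width: 9.8
gripper_force: 59.8
clock: 11.05
eef_pos: [501.9, -79.4, 169.2]
tool_rot: [-3.139, -0.001, 1.516]
force: [0.9, -0.2, -0.5]
width: 10.0
gripper_force: 59.7
[504.2 -82.9 170. ]
scene [198. 274.] [(array([390.4, 149.3]), 0.87), (array([294., 164.]), 0.76), (array([336. , 351.2]), 0.66), (array([194.7, 277.4]), 0.61)]
wrist [314. 324.] [(array([313.1, 327.3]), 0.8), (array([271.4, 634.7]), 0.6)]
top [261. 347.] [(array([309.8, 440.8]), 0.94), (array([161.3, 361. ]), 0.9), (array([236.4, 499.7]), 0.83)]
```

View pics/c2.png

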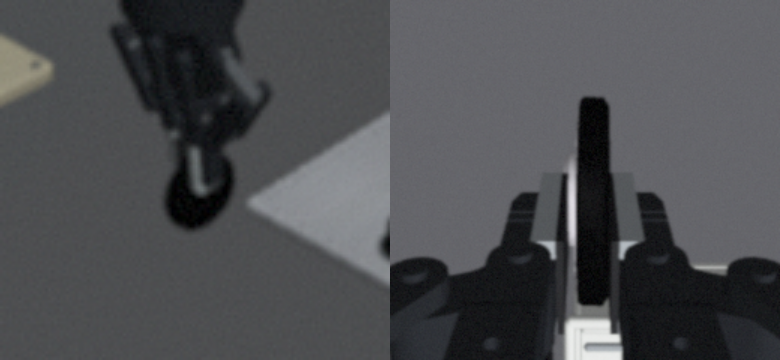

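The cap hangs upright in the fingers, held near its top, with the boss side (left in the wrist crop) toward the robot. Lowering toward the worktop, the last bit slowly.

```bash
python3 -m crank '[[[0,0,0.4,0],[0,0,0.8,0],[0,0,0.9,0],[0,0,0.9,0],[0,0,0.9,0],[0,0,0.7,0],[0,0,0.4,0],[0,0,0.24,0],[0,0,0,0],[0,0,0,0]]]'
python3 -m crank '[[[0,0,0.06,0],[0,0,0.06,0],[0,0,0,0]]]'
python3 -m crank '[[[0,0,0.06,0],[0,0,0.04,0],[0,0,0,0]]]'
```

```text
clock: 12.18
eef_pos: [503.7, -81.9, 39.2]
tool_rot: [3.141, 0.0, 1.513]
force: [0.6, -0.5, -0.8]
width: 9.4
gripper_force: 59.7
clock: 12.43
eef_pos: [503.9, -81.4, 36.5]
tool_rot: [3.14, 0.0, 1.513]
force: [0.3, -0.2, -0.4]
width: 9.2
gripper_force: 59.7
clock: 12.68
eef_pos: [503.6, -81.4, 33.6]
tool_rot: [3.141, -0.0, 1.513]
force: [-0.2, 0.1, -0.9]
width: 9.8
gripper_force: 59.7
```

```bash
for i in 1; do python3 -m crank '[[[0,0,0.04,0],[0,0,0,0]]]'|sed -n '2p;4p'; python3 -m crank '[[[0,0,0.04,0],[0,0,0,0]]]'|sed -n '2p;4p'; python3 -m crank '[[[0,0,0.04,0],[0,0,0,0]]]'|sed -n '2p;4p'; done
```

```text
eef_pos: [503.8, -81.5, 33.3]
force: [-0.4, 1.0, 7.8]
eef_pos: [503.9, -81.5, 33.0]
force: [-2.6, 0.7, 14.7]
eef_pos: [504.0, -81.5, 32.9]
force: [-4.2, 1.1, 24.7]
```

Contact at about 33 mm. I'll relieve the pressure, then open a little while shifting the hand toward −x. That keeps the enamel-side finger in touch and lets the cap lean toward the boss-side finger.

```bash
python3 -m crank '[[[0,0,-0.1,0],[0,0,0,0]]]'|sed -n '2p;4p'
python3 -m crank '[[[0,-0.1,0,0],[0,-0.12,0,0],[0,0,0,0]]]' 0.6
python3 -m crank '[[[0,-0.12,0,0],[0,-0.12,0,0],[0,0,0,0],[0,0,0,0]]]' 0.45
python3 - <<'E'
from h import *
S=ctrl.get_image("scene");W=ctrl.get_image("wrist")
s=ctrl.read_state();print(np.round(s["eef_pos"],1))
r,cc=map(int,proj(S,s["eef_pos"]));a=S["img"][max(0,r-60):r+60,max(0,cc-65):cc+65]
a=cv2.resize(a,(390,360));b=cv2.resize(W["img"][180:420,190:450],(390,360))
cv2.imwrite("pics/c3.png",np.hstack([a,b])[:,:,::-1])
E
```

```text
eef_pos: [503.8, -81.6, 33.7]
force: [-0.0, 0.1, -0.8]
clock: 13.6
eef_pos: [496.6, -81.0, 32.6]
tool_rot: [-3.14, -0.0, 1.513]
force: [-0.8, 0.2, -0.7]
width: 16.9
gripper_force: 0.1
clock: 13.93
eef_pos: [491.6, -80.8, 32.9]
tool_rot: [-3.141, -0.0, 1.513]
force: [-0.2, -0.1, -0.6]
width: 23.3
gripper_force: 0.1
[492.  -80.9  33. ]
```

View pics/c3.png

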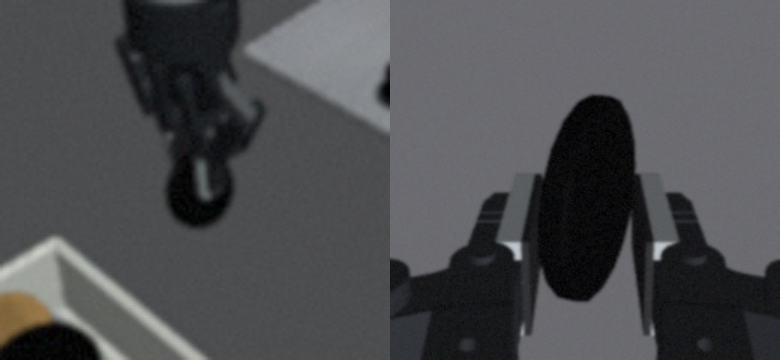

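The cap now leans on the −x finger at crop (545,240), with the enamel facing up and toward +x. I'll widen slowly and then lower the hand around it.

```bash
python3 -m crank '[[[0,0,0,0],[0,0,0,0]]]' 0.35 |sed -n '4,5p'
python3 -m crank '[[[0,0,0,0],[0,0,0,0]]]' 0.25 |sed -n '4,5p'
python3 -m crank '[[[0,0,0,0],[0,0,0,0]]]' 0.15 |sed -n '4,5p'
python3 -m crank '[[[0,0,0,0],[0,0,0,0]]]' 0.05 |sed -n '4,5p'
python3 - <<'E'
from h import *
W=ctrl.get_image("wrist");S=ctrl.get_image("scene")
s=ctrl.read_state();print(np.round(s["eef_pos"],1))
r,cc=map(int,proj(S,s["eef_pos"]));a=S["img"][max(0,r-60):r+60,max(0,cc-65):cc+65]
a=cv2.resize(a,(390,360));b=cv2.resize(W["img"][180:420,190:450],(390,360))
cv2.imwrite("pics/c4.png",np.hstack([a,b])[:,:,::-1])
m=ctrl.trace("wrist","small_cap")
for x in m[:2]:
    ys,xs=np.nonzero(x["mask"]);print(x["position"],x["confidence"],ys.min(),ys.max(),xs.min(),xs.max(), np.round(atz(W,((ys.min()+ys.max())/2,xs.max()),2),1),np.round(atz(W,((ys.min()+ys.max())/2,xs.min()),45),1))
E
```

```text
force: [-0.3, -0.2, -0.4]
width: 27.9
force: [0.2, -0.4, 0.3]
width: 32.2
force: [0.3, -0.5, -0.4]
width: 36.4
force: [-0.2, 0.2, -0.2]
width: 40.6
[492.  -80.8  33.1]
[307.7, 309.9] 0.94 241 377 266 351 [505.7 -93.2   2. ] [472.5 -70.5  45. ]
```

View pics/c4.png

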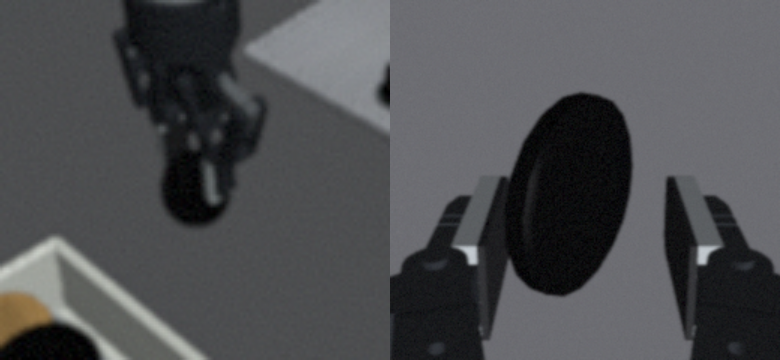

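```bash
python3 -m crank '[[[0,0,0.2,0],[0,0,0.2,0],[0,0,0.2,0],[0,0,0,0]]]' -0.03
python3 -m crank '[[[0,-0.07,0,0],[0,-0.07,0,0],[0,0,0.2,0],[0,0,0.2,0],[0,0,0.1,0],[0,0,0,0]]]' -0.15
python3 - <<'E'
from h import *
W=ctrl.get_image("wrist");s=ctrl.read_state();print(np.round(s["eef_pos"],1))
cv2.imwrite("pics/c5.png",cv2.resize(W["img"][180:420,190:450],(390,360))[:,:,::-1])
E
```

```text
clock: 15.18
eef_pos: [491.2, -80.7, 16.9]
tool_rot: [-3.14, -0.0, 1.513]
force: [-0.5, 0.1, -0.7]
width: 43.7
gripper_force: 0.1
clock: 15.68
eef_pos: [488.0, -80.5, 4.8]
tool_rot: [-3.14, -0.0, 1.513]
force: [0.3, -0.2, 0.3]
width: 49.3
gripper_force: 0.3
[488.3 -80.6   5.1]
```

View pics/c5.png

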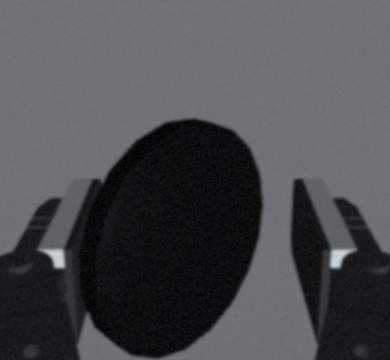

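```bash
python3 -m crank '[[[0,-0.06,0.04,0],[0,0,0,0]]]' -0.22 |sed -n '4,5p'
python3 -m crank '[[[0,-0.06,0.04,0],[0,0,0,0]]]' -0.29 |sed -n '4,5p'
python3 -m crank '[[[0,-0.06,0,0],[0,0,0,0]]]' -0.36 |sed -n '4,5p'
python3 -m crank '[[[0,-0.06,0,0],[0,0,0,0]]]' -0.43 |sed -n '2,5p'
python3 - <<'E'
from h import *
W=ctrl.get_image("wrist");s=ctrl.read_state();print(np.round(s["eef_pos"],1))
m=ctrl.trace("wrist","small_cap")
for x in m[:1]:
    ys,xs=np.nonzero(x["mask"]);print(x["position"],x["confidence"],ys.min(),ys.max(),xs.min(),xs.max())
    print([np.round(atz(W,p,12),1) for p in ((ys.min(),xs[ys==ys.min()].mean()),(ys.max(),xs[ys==ys.max()].mean()),(ys[xs==xs.min()].mean(),xs.min()),(ys[xs==xs.max()].mean(),xs.max()))])
cv2.imwrite("pics/c6.png",cv2.resize(W["img"][180:420,190:450],(390,360))[:,:,::-1])
E
```

```text
force: [-0.6, 0.2, -0.2]
width: 51.9
force: [-0.7, -0.5, -0.0]
width: 55.2
force: [-0.5, 0.6, -0.2]
width: 58.2
eef_pos: [482.1, -80.2, 3.6]
tool_rot: [-3.141, -0.0, 1.513]
force: [0.2, -0.5, -0.9]
width: 61.2
[482.2 -80.3   3.6]
[326.1, 305.4] 0.96 255 399 233 377
[array([481.9, -51.5,  12. ]), array([ 468.1, -111.6,   12. ]), array([448. , -84.6,  12. ]), array([503.3, -75.2,  12. ])]
```

```bash
python3 -m crank '[[[0,-0.04,0,0],[0,0,0,0]]]' -0.49 |sed -n '5p'
python3 -m crank '[[[0,-0.04,0,0],[0,0,0,0]]]' -0.55 |sed -n '5p'
python3 -m crank '[[[0,-0.04,0,0],[0,0,0,0]]]' -0.61 |sed -n '2,5p'
python3 - <<'E'
from h import *
W=ctrl.get_image("wrist");S=ctrl.get_image("scene");s=ctrl.read_state();print(np.round(s["eef_pos"],1))
for cam,d in(("wrist",W),("scene",S)):
  m=[x for x in ctrl.trace(cam,"small_cap") if np.linalg.norm(np.array(x["position"])-proj(d,[477,-81,8]))<20]
  for x in m[:1]:
    ys,xs=np.nonzero(x["mask"]);print(cam,x["position"],x["confidence"],ys.min(),ys.max(),xs.min(),xs.max())
    print([np.round(atz(d,p,12),1) for p in ((ys.min(),xs[ys==ys.min()].mean()),(ys.max(),xs[ys==ys.max()].mean()),(ys[xs==xs.min()].mean(),xs.min()),(ys[xs==xs.max()].mean(),xs.max()))])
r,cc=map(int,proj(S,s["eef_pos"]));a=S["img"][max(0,r-60):r+60,max(0,cc-65):cc+65]
a=cv2.resize(a,(390,360));b=cv2.resize(W["img"][180:420,190:450],(390,360))
cv2.imwrite("pics/c7.png",np.hstack([a,b])[:,:,::-1])
E
```

```text
width: 63.6
width: 66.6
eef_pos: [479.4, -80.1, 3.6]
tool_rot: [3.142, 0.0, 1.513]
force: [-0.2, -0.0, -0.7]
width: 68.5
[479.5 -80.2   3.6]
wrist [315.2, 305.2] 0.8 248 383 233 379
[array([475.8, -48.6,  12. ]), array([ 473.2, -104.5,   12. ]), array([447. , -70.6,  12. ]), array([501.3, -78.9,  12. ])]
scene [247.6, 270.8] 0.83 241 260 259 278
[array([453. , -60.5,  12. ]), array([ 496. , -104.8,   12. ]), array([456.8, -99.3,  12. ]), array([494.1, -78.3,  12. ])]
```

View pics/c7.png

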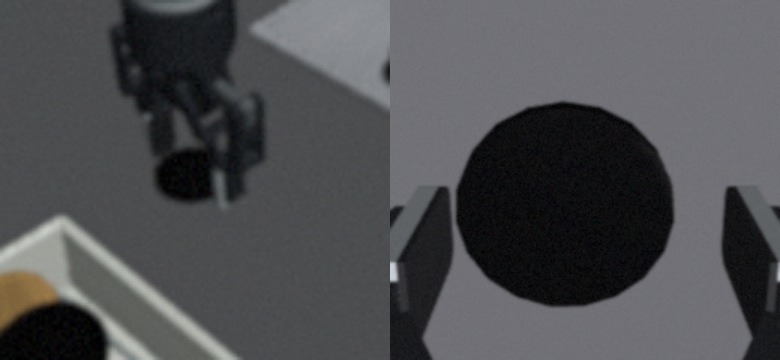

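Wrist crop: the cap is a full round disc lying flat, enamel up, centred at crop (565,205) and clear of both pads. I'll open fully, lift off and measure it from two heights for the rim grasp.

```bash
python3 -m crank '[[[0,0,0,0],[0,0,0,0],[0,0,0,0]]]' -1 |sed -n '5p'
cat >> h.py <<'E'
def cap(cam,z,guess):
    d=ctrl.get_image(cam); g=proj(d,guess)
    m=[x for x in ctrl.trace(cam,"small_cap") if np.linalg.norm(np.array(x["position"])-g)<40]
    if not m: print("none",g); return d,None
    (c,r),ax,an=cv2.fitEllipse(max(cv2.findContours(m[0]["mask"].astype(np.uint8),0,1)[0],key=len))
    dist=np.linalg.norm(np.array(d["extrinsics"])[:3,3]-guess)
    print(cam,np.round((r,c),1),"axes mm",np.round(np.array(ax)*dist/d["intrinsics"][0][0],1),np.round(atz(d,(r,c),z),1)); return d,(r,c)
E
python3 -m crank '[[[0,0,-0.5,0],[0.13,-0.21,-0.9,0],[0,0,-0.9,0],[0,0,-0.3,0],[0,0,0,0]]]'|sed -n '2p;5p'
python3 - <<'E'
from h import *
d,p=cap("wrist",12,[474,-77,12]); import pickle; pickle.dump(ray(d,p),open("r1.pkl","wb"))
E
python3 -m crank '[[[0.8,0,-0.8,0],[0.8,0,-0.8,0],[0.8,0,-0.8,0],[0,0,0,0],[0,0,0,0]]]'|sed -n '2p'
python3 - <<'E'
from h import *
import pickle; r1=pickle.load(open("r1.pkl","rb"))
d,p=cap("wrist",12,[474,-77,12]); print(tri([r1,ray(d,p)]))
t,q=cap("top",12,[474,-77,12]); print(tri([r1,ray(d,p),ray(t,q)]))
s,q2=cap("scene",12,[474,-77,12]); print(tri([r1,ray(d,p),ray(t,q),ray(s,q2)]))
E
```

```text
width: 85.3
eef_pos: [475.8, -76.7, 70.1]
width: 85.6
wrist [266.5 317.4] axes mm [52.7 54.4] [474.  -76.1  12. ]
eef_pos: [478.1, -15.5, 128.1]
wrist [318.7 320.3] axes mm [53.6 56. ] [474.3 -75.6  12. ]
(array([474.07034399, -77.4019403 ,   8.47692337]), [np.float64(0.13071961292574474), np.float64(0.13071961292558062)])
top [283.3 342.2] axes mm [42.6 60.7] [470.5 -81.2  12. ]
(array([472.99947518, -82.060644  ,  -2.46753836]), [np.float64(0.9576146748144431), np.float64(1.2167316284358038), np.float64(1.53580005262086)])
scene [250.  270.9] axes mm [39.7 55.2] [474.8 -81.   12. ]
(array([472.6891897 , -78.97185255,   7.7855804 ]), [np.float64(1.745492152033589), np.float64(1.8303201345975075), np.float64(3.1132366144221284), np.float64(1.3102740400604413)])
```

Cap measured at about (474,−76), top roughly 10 mm up and lying flat. Now taking it afresh by the rim.

```bash
python3 -m crank '[[[-0.8,0,0.6,0],[-0.8,0,0.6,0],[-0.8,0,0.6,0],[0,0,0.7,0],[0,0,0.7,0],[0,0,0.7,0],[0,0,0.5,0],[0,0,0.4,0],[0,0,0.3,0],[0,0,0,0],[0,0,0,0]]]'|sed -n '2,5p'
python3 -m crank '[[[0,0,0,0],[0,0,0,0]]]' -0.5|sed -n '2,5p'
```

```text
eef_pos: [474.0, -77.0, 0.7]
tool_rot: [-3.141, 0.0, 1.512]
force: [0.5, 0.5, -0.5]
width: 85.6
eef_pos: [474.8, -76.8, 1.6]
tool_rot: [3.141, 0.0, 1.513]
force: [0.9, 1.1, 0.1]
width: 64.9
```

```bash
python3 -m crank '[[[0,0,0,0],[0,0,0,0],[0,0,0,0]]]' -0.36|sed -n '2,6p'
python3 -m crank '[[[0,0,0,0],[0,0,0,0],[0,0,0,0],[0,0,0,0],[0,0,0,0]]]' 1|sed -n '2,6p'
python3 -m crank '[[[0,0,-0.1,0],[0,0,-0.2,0],[0,0,-0.3,0],[0,0,0,0],[0,0,0,0]]]'|sed -n '2,6p'
python3 - <<'E'
from h import *
cap("wrist",28,[474,-77,26]);cap("top",28,[474,-77,26])
E
```

```text
eef_pos: [474.7, -76.5, 1.4]
tool_rot: [3.141, -0.0, 1.513]
force: [0.1, 0.5, -0.2]
width: 58.3
gripper_force: 0.0
eef_pos: [474.7, -76.5, 2.1]
tool_rot: [3.141, -0.0, 1.513]
force: [-1.0, 0.9, 11.2]
width: 52.7
gripper_force: 60.4
eef_pos: [474.8, -76.6, 16.5]
tool_rot: [3.141, 0.0, 1.513]
force: [-0.2, -1.0, -1.0]
width: 52.6
gripper_force: 62.8
wrist [325.8 321.4] axes mm [52.4 54.8] [475.  -74.4  28. ]
none (np.float64(281.3870725418661), np.float64(340.5777152304767))
```

Rim grip holds at 60 N. Travelling to the burner at a safe height, stopping short so the wrist camera can see the crown.

```bash
python3 -m crank '[[[0,0,-0.5,0],[0.2,0,-0.8,0],[0.6,0,-0.8,0],[0.8,0.1,-0.6,0],[0.9,0.1,-0.3,0],[0.9,0.1,0,0],[0.9,0.1,0,0],[0.9,0.1,0,0],[0.9,0.1,0,0],[0.9,0.1,0,0],[0.9,0.1,0,0]]]'|sed -n '2p;6p'
python3 -m crank '[[[0.9,0,0,0],[0.9,0,0,0],[0.9,0,0,0],[0.8,0,0,0],[0.5,0,0,0],[0,0,0,0],[0,0,0,0],[0,0,0,0]]]'|sed -n '2,6p'
cat > m.py <<'E'
from h import *
import sys,pickle
s0=ctrl.read_state(); d=ctrl.get_image("wrist");s=ctrl.read_state();e=(np.array(s0["eef_pos"])+s["eef_pos"])/2
print("eef",np.round(e,1),"w",round(s["width"],1))
for r in ctrl.place_of("wrist","burner_seat")[:2]:print("seat",np.round(r["position"],1),round(r["confidence"],2),np.round(atz(d,r["position"],30),1)); 
r=ctrl.place_of("wrist","burner_seat")
if r: pickle.dump(ray(d,r[0]["position"]),open(sys.argv[1],"wb"))
for r in ctrl.place_of("wrist","small_cap")[:2]:print("cap",np.round(r["position"],1),round(r["confidence"],2),np.round(atz(d,r["position"],e[2]+6.5)-e,1))
save(d,sys.argv[1]+".png")
cap("wrist",e[2]+10.5,e+[0,0,10])
for n in("scene",):
    q=ctrl.get_image(n); print(n,np.round(proj(q,e+[0,0,6.5]),1),[np.round(x["position"],1) for x in ctrl.place_of(n,"small_cap")])
E
python3 m.py a.pkl
```

```text
eef_pos: [505.5, 120.6, 90.7]
gripper_force: 63.0
eef_pos: [511.5, 217.3, 91.0]
tool_rot: [-3.141, 0.001, 1.511]
force: [-1.4, 0.7, -0.8]
width: 52.3
gripper_force: 63.0
eef [511.5 217.2  91. ] w 52.4
seat [153.4 307.3] 0.64 [508.1 277.4  30. ]
cap [326.4 321.8] 0.55 [ 0.2 -0.6  6.5]
wrist [325.8 321.4] axes mm [52.7 54.8] [511.9 219.3 101.5]
scene [166.1 372.7] [array([388.2, 146.7]), array([333.9, 348.6]), array([291. , 164.3]), array([163.4, 374.1])]
```

```bash
python3 -m crank '[[[-0.9,0.2,0,0],[-0.9,0.2,0,0],[0,0,0,0],[0,0,0,0]]]'|sed -n '2p'
python3 m.py b.pkl
python3 - <<'E'
from h import *
import pickle
a=pickle.load(open("a.pkl","rb"));b=pickle.load(open("b.pkl","rb"));print(tri([a,b]))
# independent: crown circle centre from image (bright ring around the predicted seat)
d=ctrl.get_image("wrist");
for r in ctrl.place_of("wrist","burner_seat")[:1]:
    p=np.array(r["position"]);im=cv2.cvtColor(d["img"],cv2.COLOR_RGB2GRAY);r0,c0=int(p[0])-50,int(p[1])-50
    g=cv2.GaussianBlur(im[max(0,r0):r0+100,max(0,c0):c0+100],(5,5),0)
    H=cv2.HoughCircles(g,cv2.HOUGH_GRADIENT,1,5,param1=80,param2=15,minRadius=14,maxRadius=45)
    for c,rr,R_ in (H[0][:6] if H is not None else []):print(round(rr+max(0,r0),1),round(c+max(0,c0),1),round(R_,1),np.round(atz(d,(rr+max(0,r0),c+max(0,c0)),30),1))
    np.set_printoptions(linewidth=250);print(g[::5,::5])
E
```

```text
eef_pos: [519.3, 172.0, 91.3]
eef [519.1 172.8  91.2] w 52.3
seat [ 58.  287.5] 0.89 [509.9 276.7  30. ]
cap [329.2 320.6] 0.98 [-0.2 -2.8  6.5]
wrist [325.6 321.4] axes mm [52.1 54.5] [518.8 176.9 101.7]
scene [175.2 363.1] [array([174.3, 363.3]), array([289.6, 164.2]), array([388.8, 147.1]), array([335.8, 351. ])]
(array([508.75315922, 277.27992242,  25.56595786]), [np.float64(0.8314594794536618), np.float64(0.8314594794535768)])
67.5 288.5 32.0 [508.9 275.   30. ]
58.5 286.5 31.6 [508.3 278.9  30. ]
53.5 285.5 43.3 [508.  281.1  30. ]
62.5 292.5 38.2 [511. 277.  30.]
54.5 290.5 42.2 [510.3 280.5  30. ]
65.5 278.5 42.2 [504.3 276.1  30. ]
[[ 62  61  62  62  61  63  62  62  74  87 129 108  63  55  64  63  62  63  62  62]
 [ 60  62  63  63  61  62  95 159 164 168 166 161 167 156 113  62  61 114 112  61]
 [ 62  61  63  61  67 148 161 167 166 167 166 162 168 170 165 140  85 203 204  85]
 [ 61  61  61  74 160 170 163 167 166 164 153 155 166 167 164 166 164 190 202  81]
 [ 65  66  66 146 166 170 163 144  95  79  68  65  73 121 162 166 167 152  90  66]
 [ 62  61  94 164 166 169 125  95  8
[... 509 characters left out ...]
66 167 168 169 169 158 139 165 165]
 [ 59 112 167 164 127 156 168 166 165 170 172 167 168 169 169 170 158 149 166 162]
 [ 61 102 168 165 144 151 168 168 165 170 172 169 167 169 169 170 152 157 167 154]
 [ 62  63 160 166 165 129 168 167 165 170 171 170 166 169 170 170 144 165 167 139]
 [ 62  60 113 167 168 145 159 168 165 170 172 172 166 170 169 163 163 167 167  96]
 [ 62  62  72 161 167 172 147 160 166 170 173 173 165 171 162 158 169 167 141  61]
 [ 62  63  61  94 163 172 175 156 148 168 172 173 161 156 166 169 171 166  79  62]
 [ 60  60  62  58  97 170 175 169 168 164 163 161 166 168 171 169 167 106  64  63]
 [ 62  62  63  63  62 100 165 170 169 171 170 171 170 167 170 161  75  59  62  62]]
```

```bash
cat > ring.py <<'E'
from h import *
from scipy.optimize import minimize
d=ctrl.get_image("wrist"); s=ctrl.read_state(); im=cv2.GaussianBlur(cv2.cvtColor(d["img"],cv2.COLOR_RGB2GRAY).astype(np.float32),(0,0),1.2)
th=np.linspace(0,2*np.pi,180,endpoint=False); cs=np.c_[np.cos(th),np.sin(th)]
def smp(c,r,z):
    P=np.array([proj(d,[c[0]+r*u[0],c[1]+r*u[1],z]) for u in cs]); return cv2.remap(im,P[:,1].astype(np.float32)[None],P[:,0].astype(np.float32)[None],cv2.INTER_LINEAR)[0]
def out(c,z=30): return np.median(np.clip(smp(c,21.8,z)-smp(c,24.2,z),-10,110))+np.mean(np.clip(smp(c,21.8,z)-smp(c,24.2,z),-10,100))
def inn(c,z=30): return np.mean(np.clip(smp(c,16.7,z)-smp(c,14.3,z),-10,60))
e=np.array(s["eef_pos"])
for nm,f in(("outer",out),("inner",inn),("both",lambda c:out(c)+2*inn(c))):
    best=max(((f((x,y)),x,y) for x in np.arange(502,517,1.) for y in np.arange(268,286,1.)))
    o=minimize(lambda c:-f(c),best[1:],method="Nelder-Mead",options=dict(initial_simplex=np.array(best[1:])+[[0,0],[1,0],[0,1]]));print(nm,np.round(o.x,1),round(-o.fun,1))
E0=np.array(d["extrinsics"]);k=atz(d,(325.7,321.4),e[2]+10.5);print("eef",np.round(e,1),"cap",np.round(k,1),"need",np.round(o.x-k[:2],1),"camera off",np.round(E0[:3,3]-e,1))
E
python3 ring.py
python3 -m crank '[[[0.7,0,0,0],[0.8,0,0,0],[0.7,0,0,0],[0,0,0,0],[0,0,0,0],[0,0,0,0],[0,0,0,0]]]'|sed -n '2p'
python3 ring.py; python3 ring.py
```

```text
outer [508.7 276.8] 157.1
inner [508.5 276. ] 33.2
both [508.7 276.6] 219.6
eef [518.8 174.   91. ] cap [519.  175.8 101.5] need [-10.3 100.8] camera off [  4.1  72.3 142.9]
eef_pos: [522.1, 227.2, 91.1]
outer [508.7 276.8] 157.6
inner [508.8 277.2] 32.7
both [508.7 277. ] 221.1
eef [522.2 227.3  91.1] cap [522.3 228.9 101.6] need [-13.6  48.1] camera off [  4.2  72.3 142.8]
outer [508.7 276.8] 158.0
inner [508.7 277.2] 32.4
both [508.7 277. ] 220.9
eef [522.2 227.5  91.2] cap [522.4 228.9 101.7] need [-13.7  48. ] camera off [  4.3  72.1 142.8]
```

Seat at (508.7, 276.9), consistent across two wrist positions. Need a shift of about (−13.7, +48.2).

```bash
python3 -m crank '[[[0.5,-0.2,0,0],[0.7,-0.26,0,0],[0.69,-0.2,0,0],[0,0,0.5,0],[0,0,0.6,0],[0,0,0.6,0],[0,0,0.4,0],[0,0,0,0],[0,0,0,0],[0,0,0,0]]]'|sed -n '2,6p'
python3 - <<'E'
from h import *
d=ctrl.get_image("wrist");e=np.mean([ctrl.read_state()["eef_pos"]],0)
print(np.round(e,1),np.round(atz(d,(325.7,321.4),e[2]+10.5),1)); cap("wrist",e[2]+10.5,e+[0,0,10])
E
```

```text
eef_pos: [508.8, 276.7, 39.0]
tool_rot: [3.141, -0.0, 1.513]
force: [0.4, -0.8, 0.2]
width: 52.5
gripper_force: 63.0
[509.  276.9  39.3] [509.  278.5  49.8]
wrist [325.8 321.5] axes mm [52.  54.6] [509.2 278.5  49.8]
```

```bash
python3 -m crank '[[[-0.05,-0.015,0.1,0],[0,0,0.1,0],[0,0,0,0],[0,0,0,0]]]'|sed -n '2p;4p'
python3 -m crank '[[[0,0,0.06,0],[0,0,0,0]]]'|sed -n '2p;4p'
python3 -m crank '[[[0,0,0.06,0],[0,0,0,0]]]'|sed -n '2p;4p'
python3 -m crank '[[[0,0,0.06,0],[0,0,0,0]]]'|sed -n '2p;4p'
```

```text
eef_pos: [507.7, 275.5, 33.4]
force: [0.1, -0.4, -1.3]
eef_pos: [507.8, 275.6, 31.8]
force: [-1.0, -0.4, -0.9]
eef_pos: [508.1, 275.9, 30.6]
force: [-0.8, 1.2, 1.8]
eef_pos: [508.2, 276.3, 29.0]
force: [1.2, 2.1, 0.3]
```

```bash
python3 -m crank '[[[0,0,0.04,0],[0,0,0,0]]]'|sed -n '2p;4p'
python3 -m crank '[[[0,0,0.04,0],[0,0,0,0]]]'|sed -n '2p;4p'
python3 -m crank '[[[0,0,0.04,0],[0,0,0,0]]]'|sed -n '2p;4p'
```

```text
eef_pos: [508.2, 276.3, 28.4]
force: [-0.6, 1.6, 2.8]
eef_pos: [508.2, 276.3, 28.3]
force: [-0.7, 2.0, 11.2]
eef_pos: [508.2, 276.3, 28.2]
force: [-2.3, 0.1, 19.3]
```

Contact at TCP 28.3 mm. The grasp offset puts seated at about 28.1 mm, while boss on rim would be about 32 mm. Relieve the pressure and open gently.

```bash
python3 -m crank '[[[0,0,-0.08,0],[0,0,0,0]]]'|sed -n '2p;4p'
python3 -m crank '[[[0,0,0,0],[0,0,0,0],[0,0,0,0]]]' -0.4|sed -n '2p;4,6p'
python3 -m crank '[[[0,0,0,0],[0,0,0,0],[0,0,0,0]]]' -0.8|sed -n '5p'
python3 -m crank '[[[0,0,-0.5,0],[0,0,-0.8,0],[0,0,-0.8,0],[0,0,-0.6,0],[0,0,0,0],[0,0,0,0]]]'|sed -n '2p;4p'
cat > v.py <<'E'
from h import *
import pickle,sys
d,p=cap("wrist",38,[508.7,277,38]); pickle.dump((ray(d,p),d["extrinsics"]),open(sys.argv[1],"wb")); save(d,sys.argv[1]+".png")
# rim top height test: fit circle r=28 at (x,y,z) to the mask outline
m=[x for x in ctrl.trace("wrist","small_cap") if np.linalg.norm(np.array(x["position"])-p)<30][0]["mask"].astype(np.uint8)
C=max(cv2.findContours(m,0,1)[0],key=len)[:,0,:]
P=np.array([atz(d,(y,x),38) for x,y in C]);A=np.c_[P[:,:2],np.ones(len(P))];q=np.linalg.lstsq(A,(P[:,:2]**2).sum(1),rcond=None)[0];c=q[:2]/2;r=np.hypot(*(P[:,:2]-c).T)
print("circle at z38",np.round(c,1),"r",round(r.mean(),2),"sd",round(r.std(),2))
a=np.arctan2(*(P[:,:2]-c).T[::-1]);print("cos/sin2 resid",np.round([2*np.mean((r-r.mean())*np.cos(2*a)),2*np.mean((r-r.mean())*np.sin(2*a))],2))
E
python3 v.py v1
python3 -m crank '[[[0.8,0,-0.7,0],[0.8,0,-0.7,0],[0.8,0,-0.6,0],[0,0,0,0],[0,0,0,0]]]'|sed -n '2p;4p'
python3 v.py v2
python3 - <<'E'
from h import *
import pickle
print(tri([pickle.load(open(f,"rb"))[0] for f in("v1","v2")]))
cap("top",38,[508.7,277,38]);cap("scene",38,[508.7,277,38])
E
```

```text
eef_pos: [508.1, 276.3, 28.5]
force: [0.1, 3.3, 1.2]
eef_pos: [507.5, 274.7, 27.5]
force: [0.1, -0.1, -0.6]
width: 59.6
gripper_force: 0.0
width: 76.9
eef_pos: [508.4, 276.0, 96.9]
force: [0.2, -0.0, -0.2]
wrist [265.9 320.3] axes mm [52.8 54.7] [508.2 276.7  38. ]
circle at z38 [508.2 275.6] r 27.65 sd 0.32
cos/sin2 resid [-0.34  0.01]
eef_pos: [510.9, 336.6, 145.1]
force: [0.3, -0.3, -0.1]
none (np.float64(323.85930307454447), np.float64(322.59985527806793))Traceback (most recent call last):
  File "v.py", line 3, in <module>
    d,p=cap("wrist",38,[508.7,277,38]); pickle.dump((ray(d,p),d["extrinsics"]),open(sys.argv[1],"wb")); save(d,sys.argv[1]+".png")
                                                     ~~~^^^^^
  File "h.py", line 6, in ray
    r,c=p; v=np.linalg.inv(K)@[c,r,1]; v=np.array([v[0],-v[1],-v[2]])
    ^^^
TypeError: cannot unpack non-iterable NoneType object
Traceback (most recent call last):
FileNotFoundError: [Errno 2] No such file or directory: 'v2'
```

```bash
python3 -m crank '[[[-0.5,0,0,0],[-0.5,0,0,0],[0,0,0,0],[0,0,0,0]]]'|sed -n '1,2p'; python3 v.py v2; python3 - <<'E'
from h import *
import pickle
print(tri([pickle.load(open(f,"rb"))[0] for f in("v1","v2")]))
d,q=cap("scene",38,[508.7,277,38]);
if q: print(tri([pickle.load(open("v2","rb"))[0],ray(d,q)]))
E
```

```text
clock: 29.08
eef_pos: [510.1, 308.0, 145.5]
wrist [285.7 321.6] axes mm [52.7 55.5] [508.5 276.9  38. ]
circle at z38 [508.4 276.1] r 27.94 sd 0.51
cos/sin2 resid [-0.33  0.29]
(array([508.26192567, 275.00987795,  33.37767506]), [np.float64(0.13712464372102148), np.float64(0.1371246437210439)])
scene [177.7 385. ] axes mm [32.4 52.4] [510.4 271.1  38. ]
(array([508.00955007, 275.29054544,  34.70445744]), [np.float64(0.48216541582433964), np.float64(0.4821654158243622)])
```

The cap is centred on the seat, round in view, and at seated height: the raw 33–35 mm carries the same −3.5 mm bias seen on the worktop, giving about 38 mm. Handing in.

```bash
python3 -c "
from cell import ctrl
print(ctrl.finish_job())"
```

```text
the job is handed in; nothing more can be done
None
```

The small black cap came out of the crate, was laid flat enamel up on the worktop, re-gripped by its rim and put on the small front burner; the last measurements show it centred and at seated height, and I handed the job in at about 29 s.

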